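Let a cuvette rack through the drop gate of its lane

TASK

The colour in the cuvettes has developed, so move the rack on from the waiting bay of the aluminium lane into the reading bay. With one fingertip press the spring-loaded push bar along the lane fully down, so that the hinged gate blade drops out of the way, and keep it down while the other fingertip pushes the rack along the lane over the gate and home against the end stop; the rack must not knock or ride on the blade, nor be lifted. Then let the bar come up, so that the gate closes behind the rack, and leave everything else as it stands.

Things in the scene. Friction and masses are not known exactly. Their poses are not given: they have to be found in the camera images.
- lane: Fixed aluminium lane (chute). Origin on the table top under the gate, midway between the walls; -y = the way the rack is pushed, -x = to the push bar and the robot, z up. Floor 45 mm above the table, from y=+235 (open end) to -168 mm; 3 mm walls, 54 mm apart inside, rims at z=73 mm. Waiting bay y>0, reading bay y<0.
- gate_slot (a point): Slot in the lane floor through which the gate blade stands up: on the floor at x=-7, y=0, z=45 mm of the lane frame; axes as the lane's. The steel blade is 8 mm thick along the lane (y=-4 to +4), 22 mm wide, and when up stands 8 mm above the floor.
- end_stop (a point): Middle of the faces of the two rubber buffers on the end plate that closes the reading bay; x=0, y=-156, z=65 mm in the lane frame; axes as the lane's. Rigid.
- gate (a joint): Angle (rad) of the drop gate, one rigid piece: blade, arms under the floor and push bar, hinged along the lane at x=37, z=62 mm (lane frame). 0 = up, shut, where its spring returns it; 0.34 = push bar fully down on rigid stops. From 0.28 on the blade is below the floor; count 0.30 or more as down. Force on the bar: about 2 N at first, 5 N when down.
- push_bar (a point): Middle of the top of the push bar, a flat steel bar with a black rubber strip, 255 long, 28 mm wide, along the robot's side of the lane (lane frame y=-30 to +225). Moves with the gate: lane frame (-54, 97, 94) mm when up, (-60, 97, 62) when down, top then level. Tips 60 mm apart across the lane, one on the bar, one between the walls, then slide along at one height, the wall between them.
- rack: Wooden cuvette rack, 50 wide, 140 long, 42 mm high, 0.11 to 0.23 kg, loose on the lane floor. Origin: middle of its underside; its axes lie as the lane's. The solid end boards reach full height. Five slots at y=-48, -24, 0, 24, 48 mm. Starts with its front 10 to 35 mm short of the lane's y=0; home, its origin is at lane y=-86 mm.
- sample_1: Plastic cuvette, 12x12x48 mm, standing loose in the rack's slot at y=0 mm; origin at the middle of its underside; its top is 101 mm above the table.
- sample_2: Plastic cuvette, 12x12x48 mm, standing loose in the rack's slot at y=-24 mm; origin at the middle of its underside; its top is 101 mm above the table.
- sample_3: Plastic cuvette, 12x12x48 mm, standing loose in the rack's slot at y=-48 mm; origin at the middle of its underside; its top is 101 mm above the table.
- dropper_bottle: White squeeze dropper bottle, 33 mm wide, 82 mm high, behind the lane; origin under its middle. Leave alone.
- cell_box: Cream plastic cuvette box, 56x98x22 mm, behind the lane; origin under its middle. Leave alone.
- timer: Small timer, 58x62x17 mm, on the robot's side of the reading bay; origin under its middle. Leave alone.
- soil_tin: Round metal soil tin, 57 mm wide, 28 mm high, beyond the open end of the lane; origin under its middle. Leave alone.

How it is judged:
By the outcome, as a careful person would: the job done as asked, in the order asked, and still so for the second after the job is handed in, with the robot touching nothing.
It also fails if it takes over 38 s, if anything falls off the work surface, if the arm or the gripper's body presses on something with over 40 N, if the wrist force passes 120 N, or if a joint passes its speed limit or range.

ROBOT

A 6-joint arm with a two-finger parallel gripper is mounted at the origin on a cart in front of the work surface, level with it; the furniture and walls round the work are solid. World frame = base frame: x ahead of the robot, y to its left, z up, the work surface at z = 0. Lengths are in m, angles in rad, forces in N, time in s.
With the tool pointing down it reaches from about 0.35 to 0.875 m from the base axis. Payload 4.2 kg.
Tool frame: the origin (TCP) lies midway between the tips of the shut fingers; the grasp point (between the pads) lies ctrl.pinch_z behind it (ctrl.pinch_z is the distance from the TCP to the grasp point, in m); z points along the fingers, y is the line along which they close (so a half turn about z gives the same grasp; the last joint's range is limited). The gripper opens to 85 mm and grips with 20 to 120 N. Pads are 22 mm wide; open, the fingers measure 114 mm over their backs; the gripper's body (76 mm by 85 mm) begins 54 mm behind the grasp point. The pads swing forward as they close: fully open they stand 13 mm farther back than shut.
Start: joints at [1.409, 0.385, 0.008, 0, -1.194, -0.259], TCP at [0.255, 0.57, 0.231] pointing down, gripper open.
Joint ranges: [-3.14, 3.14], [-1.21, 2.06], [-1.07, 1.41], [-3.16, 2.05], [-2.99, -0.16], [-3.1, 3.1]. Speed limits (rad/s): [2.79, 2.79, 3.14, 3.14, 3.14, 3.14].

INTERFACE

Orientations are given as a unit quaternion [x, y, z, w].
In Python, from plant import ctrl gives the robot as it stands.
- The arm moves only by the tool send_rows, never from a script. Its argument "moves" is a list of rows, each an object with "travel": the shift along the tool's x, y, z in cm, a list of three; "twist": the turn, a rotation vector about the tool's x, y, z in rad, a list of three. A call has 1 to 20 rows; each row is the pose to reach, as a shift and turn from the pose commanded when the call began, along the tool's axes at that moment; what a row does not reach only later rows make up. A row lasts 1/12 s, in which the tool goes at most 41.7 mm and 7.16 degrees, less where a joint would pass 70% of its speed; a pose out of reach is approached as far as the arm can. A call with a gripper value outside its range is refused whole. "grip" is the gripper's target within -1 to 1 (fully open at 1, half-way at 0, shut at -1), set as the call begins (left out, the last holds). The fingers move at their own pace and stop on an object; the grip force is fixed at half the most. Time passes only in rows, so rows that repeat a pose let the fingers close. It gives the time, the measured TCP pose, the force, the opening and the grip force at its end, in the units of the state.
- ctrl.read_state(): the state, without advancing time (a new reading comes with each control period).
- ctrl.capture(name): name is "scene" or "top" or "wrist"; returns a dict with "color" (420x560x3 uint8, blue, green, red), "mtx" (3x3 intrinsics, pixels), "xyz" and "attitude" of the camera in the world. Camera axes: x right, y down, z forward; pixel columns grow to the right and rows downward; lengths in m; the calibration is good to about 2 mm. A picture is of the moment at which its call begins. There is no depth.
- ctrl.finish_job(): hands the job in; it is judged then, once.
The state is a dict: "time_s": time; "q": joint angles; "dq": joint speeds; "joint_torque": joint torques, N m; "eef_pos": TCP position; "orientation": TCP orientation; "ft_force": force on the tool from outside, world axes, zero at the start; "moment": the same for the moment, N m; "gripper_width": finger opening in m; "grasp_force": force on a finger pad.
Only numpy, scipy, OpenCV 4.12 (cv2) and the standard library are available. Lean on these libraries where they do the work, as an engineer would, in place of code of your own. Each camera call takes 0.05 s, during which the arm holds its last target. There are 200 camera calls.

## Working session

There is one attempt and no reset: what is moved stays moved. The work goes in short steps, Python scripts to look and compute and a tool call to move; the robot and the scene stay as the last step left them, time stands still between calls to the robot, and variables do not carry over. Pictures are saved under pics/ and viewed, at most 10 in all, crops included, and the job is handed in when it is done.

Besides the shell and the picture viewer there is one more tool, called after "Call:" as name([rows], argument=value, ...), one row to a line, values as JSON. send_rows: Moves the arm, as the interface text tells. Its arguments: {"type":"object","properties":{"moves":{"type":"array","items":{"type":"object","properties":{"travel":{"type":"array","items":{"type":"number"}},"twist":{"type":"array","items":{"type":"number"}}}}},"grip":{"type":"number"}},"required":["moves"]}

```bash
mkdir -p pics; ls
python3 - <<'E'
from plant import ctrl
import cv2
s=ctrl.read_state()
print({k:s[k] for k in("time_s","eef_pos","orientation","gripper_width","ft_force")},ctrl.pinch_z)
for n in("scene","top"):
    c=ctrl.capture(n);cv2.imwrite(f"pics/{n}1.png",c["color"]);print(n,c["mtx"],c["xyz"],c["attitude"])
E
```

```text
pics
{'time_s': 0.0, 'eef_pos': array([0.25504272, 0.56996228, 0.2302067 ]), 'orientation': array([ 9.77928952e-01, -2.08934815e-01, -1.92367696e-04,  1.08190725e-03]), 'gripper_width': 0.08541168379816277, 'ft_force': array([-0.29919787,  0.99868269,  0.71053933])} 0.0187
scene [[508.30008169   0.         272.76686639]
 [  0.         508.30008169 214.17143379]
 [  0.           0.           1.        ]] [-0.08215568 -0.22113759  0.76805163] [ 0.82486432 -0.38206292  0.16700776 -0.38175279]
top [[382.57882748   0.         277.5998231 ]
 [  0.         382.57882748 217.12353477]
 [  0.           0.           1.        ]] [0.35877137 0.27615384 1.00981899] [ 0.70541832 -0.70308429  0.0655148  -0.06136191]
```

View pics/top1.png

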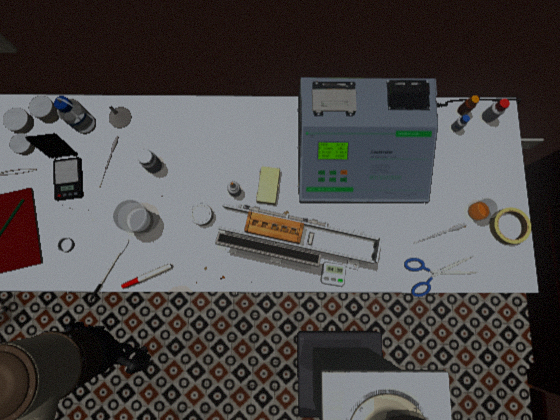

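View pics/scene1.png

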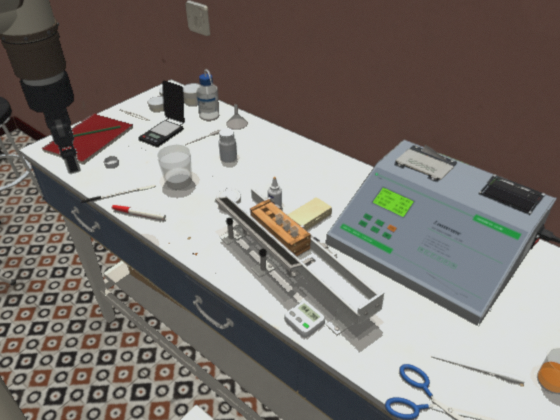

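The top view shows the lane from about (217,235) to (380,250), the orange rack at (275,227), the black strip from (217,237) to (318,260), and the timer at (333,274). Next I'll measure the strip and the rack, and enlarge the crops.

```bash
cat > h.py <<'E'
from plant import ctrl
import cv2,numpy as np
from scipy.spatial.transform import Rotation as R
def ray(c,uv,z):
    uv=np.atleast_2d(np.array(uv,float)); d=np.c_[uv,np.ones(len(uv))]@np.linalg.inv(c["mtx"]).T
    d=R.from_quat(c["attitude"]).apply(d); o=np.array(c["xyz"]); t=(z-o[2])/d[:,2]
    return o+t[:,None]*d
def proj(c,P):
    p=R.from_quat(c["attitude"]).inv().apply(np.atleast_2d(P)-np.array(c["xyz"])); p=p@c["mtx"].T
    return p[:,:2]/p[:,2:]
def big(m):
    k=cv2.findContours(m,cv2.RETR_EXTERNAL,cv2.CHAIN_APPROX_NONE)[0]
    return max(k,key=cv2.contourArea)
E
python3 - <<'E'
from h import *
for n,roi in(("top",(200,190,200,105)),("scene",(200,175,200,160))):
    c=ctrl.capture(n);im=c["color"];x,y,w,h=roi
    cv2.imwrite(f"pics/{n}2.png",cv2.resize(im[y:y+h,x:x+w],None,fx=4 if n=="top" else 3.7,fy=4 if n=="top" else 3.7,interpolation=cv2.INTER_CUBIC))
    hsv=cv2.cvtColor(im,cv2.COLOR_BGR2HSV);roim=np.zeros(im.shape[:2],np.uint8);roim[y:y+h,x:x+w]=255
    mo=cv2.inRange(hsv,(5,120,90),(20,255,255))&roim
    mb=cv2.inRange(hsv,(0,0,0),(179,255,60))&roim
    for nm,m,z in(("rack",mo,.087),("bar",mb,.094)):
        r=cv2.boxPoints(cv2.minAreaRect(big(m)));print(n,nm,r.round(1).tolist());print(ray(c,r,z).round(4)[:,:2].tolist())
E
```

```text
top rack [[244.0, 230.5], [248.1999969482422, 211.10000610351562], [303.70001220703125, 223.10000610351562], [299.3999938964844, 242.60000610351562]]
[[0.4929, 0.3526], [0.5412, 0.3431], [0.5117, 0.2072], [0.4639, 0.2178]]
top bar [[217.60000610351562, 240.6999969482422], [219.5, 232.1999969482422], [318.70001220703125, 254.3000030517578], [316.79998779296875, 262.70001220703125]]
[[0.467, 0.415], [0.4875, 0.4111], [0.4352, 0.1724], [0.415, 0.1772]]
scene rack [[247.8000030517578, 212.8000030517578], [262.8999938964844, 194.89999389648438], [309.6000061035156, 234.3000030517578], [294.3999938964844, 252.1999969482422]]
[[0.4802, 0.3453], [0.5443, 0.3605], [0.5098, 0.2078], [0.4524, 0.1996]]
scene bar [[184.8000030517578, 308.70001220703125], [201.6999969482422, 284.5], [271.5, 333.29998779296875], [254.60000610351562, 357.5]]
[[0.2255, 0.2527], [0.2806, 0.2701], [0.2813, 0.1088], [0.2309, 0.0995]]
```

View pics/top2.png

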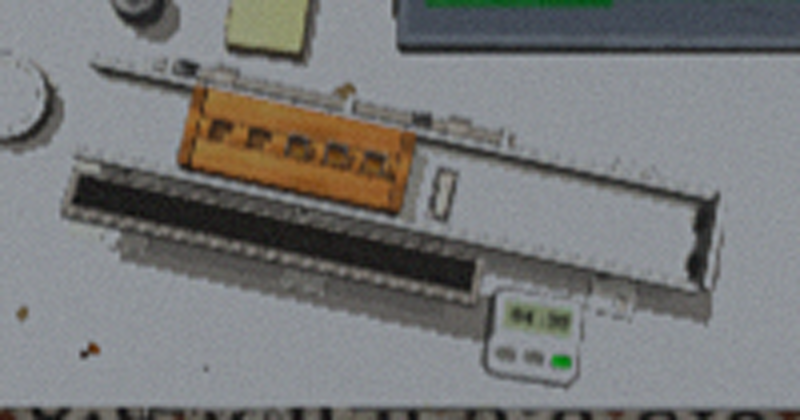

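View pics/scene2.png

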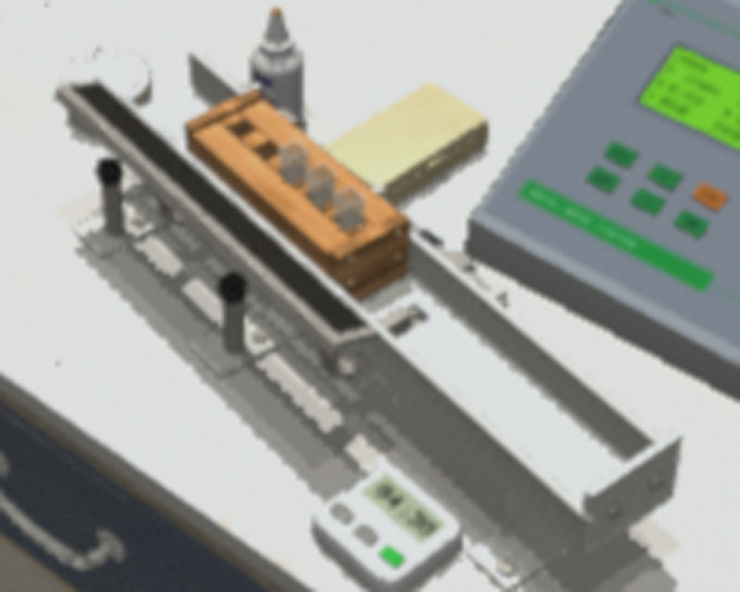

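Solving the lane frame from the bar and rack gives an origin near (0.483, 0.188), yaw −0.214, and the rack at lane y≈+94. I'll move above the bar behind the rack with the fingers partly closed, then check from there.

Call:
send_rows([
  {"travel": [2,0.5,0.3],"twist": [0,0,0.1]},
  {"travel": [5,1.2,0.6],"twist": [0,0,0.22]},
  {"travel": [8,2,1],"twist": [0,0,0.34]},
  {"travel": [11,2.7,1.5],"twist": [0,0,0.46]},
  {"travel": [14,3.4,2],"twist": [0,0,0.58]},
  {"travel": [17,4.1,2.5],"twist": [0,0,0.7]},
  {"travel": [20,4.8,3],"twist": [0,0,0.82]},
  {"travel": [23,5.5,3.5],"twist": [0,0,0.94]},
  {"travel": [26,6.2,4],"twist": [0,0,1.06]},
  {"travel": [28,6.7,4],"twist": [0,0,1.18]},
  {"travel": [29.5,7.1,4],"twist": [0,0,1.29]},
  {"travel": [29.5,7.1,4],"twist": [0,0,1.364]},
  {"travel": [29.5,7.1,4],"twist": [0,0,1.364]},
  {"travel": [29.5,7.1,4],"twist": [0,0,1.364]},
], grip=0.13)

```text
time_s: 1.37
eef_pos: [0.4955, 0.385, 0.191]
orientation: [-0.628, 0.778, 0.0, -0.0]
ft_force: [-0.9, -0.4, 0.6]
gripper_width: 0.0483
grasp_force: 0.0
```

```bash
cat >> h.py <<'E'
def lane(P,o=(.4834,.1876),a=.214):
    P=np.atleast_2d(np.array(P,float)); ex=np.array([np.cos(a),-np.sin(a)]);ey=np.array([np.sin(a),np.cos(a)])
    return np.c_[P[:,:1]*ex+P[:,1:2]*ey+np.array(o),P[:,2]]
L=[(-27,235,73),(27,235,73),(-27,-160,73),(27,-160,73),(-18,4,53),(4,4,53),(-18,-4,53),(4,-4,53),(-68,225,98),(-40,225,89),(-68,-30,98),(-40,-30,89),(0,-156,65),(-25,164,87),(25,164,87)]
E
python3 - <<'E'
from h import *
P=lane(np.array(L)/1000)
s=ctrl.read_state();print(s["ft_force"],R.from_quat(s["orientation"]).as_matrix().round(3).tolist())
for n in("wrist","top"):
    c=ctrl.capture(n);im=c["color"]; im=im if n=="wrist" else cv2.resize(im[190:295,200:400],None,fx=4,fy=4,interpolation=cv2.INTER_CUBIC)
    for p in proj(c,P):
        q=p if n=="wrist" else (p-[200,190])*4+1.5
        cv2.drawMarker(im,tuple(int(v) for v in q.round()),(0,0,255),0,9,1)
    cv2.imwrite(f"pics/{n}3.png",im)
    print(n,c["xyz"])
E
```

```text
[-0.9186334  -0.39936363  0.63910418] [[-0.211, -0.978, -0.0], [-0.978, 0.211, -0.0], [0.0, 0.0, -1.0]]
wrist [0.47921987 0.30686767 0.33346278]
top [0.35877137 0.27615384 1.00981899]
```

View pics/wrist3.png

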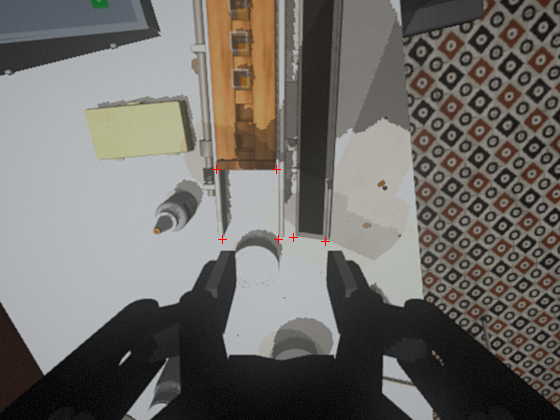

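View pics/top3.png

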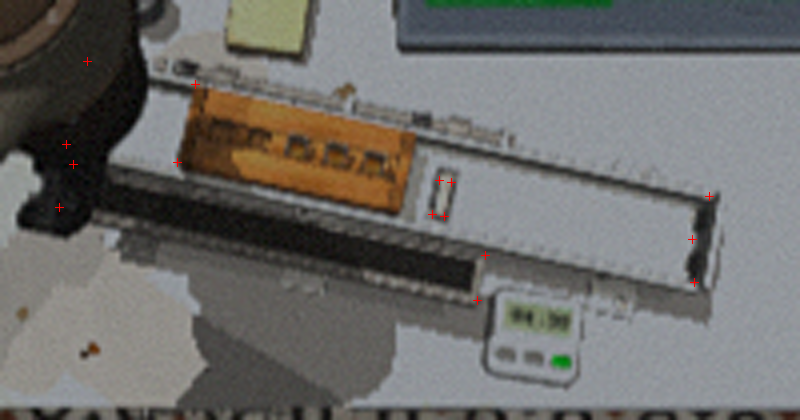

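The overlay agrees with both images to about 1–2 mm: the wrist view shows the rack rear at row 168 and the bar end at row 238, both under their markers. Descending onto the bar.

Call:
send_rows([
  {"travel": [0,0.1,1.5]},
  {"travel": [0,0.1,4]},
  {"travel": [0,0.1,6.5]},
  {"travel": [0,0.1,8.2]},
  {"travel": [0,0.1,9]},
  {"travel": [0,0.1,9.5]},
  {"travel": [0,0.1,10]},
  {"travel": [0,0.1,10.5]},
  {"travel": [0,0.1,11]},
  {"travel": [0,0.1,11.4]},
  {"travel": [0,0.1,11.8]},
  {"travel": [0,0.1,12]},
  {"travel": [0,0.1,12]},
  {"travel": [0,0.1,12]},
])

```text
invalid input
```

Call:
send_rows([
  {"travel": [0,0.1,1.5],"twist": [0,0,0]},
  {"travel": [0,0.1,4],"twist": [0,0,0]},
  {"travel": [0,0.1,6.5],"twist": [0,0,0]},
  {"travel": [0,0.1,8.2],"twist": [0,0,0]},
  {"travel": [0,0.1,9],"twist": [0,0,0]},
  {"travel": [0,0.1,9.5],"twist": [0,0,0]},
  {"travel": [0,0.1,10],"twist": [0,0,0]},
  {"travel": [0,0.1,10.5],"twist": [0,0,0]},
  {"travel": [0,0.1,11],"twist": [0,0,0]},
  {"travel": [0,0.1,11.4],"twist": [0,0,0]},
  {"travel": [0,0.1,11.8],"twist": [0,0,0]},
  {"travel": [0,0.1,12],"twist": [0,0,0]},
  {"travel": [0,0.1,12],"twist": [0,0,0]},
  {"travel": [0,0.1,12],"twist": [0,0,0]},
], grip=0.13)

```text
time_s: 2.63
eef_pos: [0.4948, 0.3858, 0.0717]
orientation: [-0.628, 0.779, 0.0, 0.001]
ft_force: [-0.8, 0.9, 2.7]
gripper_width: 0.0481
grasp_force: 1.4
```

Call:
send_rows([
  {"travel": [0,0,0.3],"twist": [0,0,0]},
  {"travel": [0,0,0.6],"twist": [0,0,0]},
  {"travel": [0,0,0.9],"twist": [0,0,0]},
  {"travel": [0,0,1.1],"twist": [0,0,0]},
  {"travel": [0,0,1.1],"twist": [0,0,0]},
  {"travel": [0,0,1.1],"twist": [0,0,0]},
], grip=0.13)

```text
time_s: 3.13
eef_pos: [0.4946, 0.3856, 0.0603]
orientation: [-0.628, 0.779, 0.0, 0.0]
ft_force: [-1.8, 2.3, 4.7]
gripper_width: 0.0481
grasp_force: 1.9
```

Call:
send_rows([
  {"travel": [0,0,0.1],"twist": [0,0,0]},
  {"travel": [0,0,0.2],"twist": [0,0,0]},
  {"travel": [0,0,0.3],"twist": [0,0,0]},
  {"travel": [0,0,0.3],"twist": [0,0,0]},
], grip=0.13)

```text
time_s: 3.47
eef_pos: [0.4947, 0.3856, 0.0589]
orientation: [-0.628, 0.778, -0.0, 0.0]
ft_force: [-3.9, 0.9, 9.9]
gripper_width: 0.0483
grasp_force: 5.1
```

The extra resistance (about 10 N against the spring's 5 N) shows the bar is on its stops. Sliding along the lane now, gently at first.

Call:
send_rows([
  {"travel": [0,0,0.1],"twist": [0,0,0]},
  {"travel": [0.3,0,0.1],"twist": [0,0,0]},
  {"travel": [0.6,0,0.1],"twist": [0,0,0]},
  {"travel": [0.9,0,0.1],"twist": [0,0,0]},
  {"travel": [1.2,0,0.1],"twist": [0,0,0]},
  {"travel": [1.5,0,0.1],"twist": [0,0,0]},
  {"travel": [1.8,0,0.1],"twist": [0,0,0]},
  {"travel": [2.1,0,0.1],"twist": [0,0,0]},
  {"travel": [2.4,0,0.1],"twist": [0,0,0]},
  {"travel": [2.7,0,0.1],"twist": [0,0,0]},
  {"travel": [3,0,0.1],"twist": [0,0,0]},
], grip=0.13)

```text
time_s: 4.38
eef_pos: [0.4915, 0.3599, 0.0592]
orientation: [-0.628, 0.778, 0.001, 0.006]
ft_force: [1.5, 6.2, 8.0]
gripper_width: 0.0484
grasp_force: 4.7
```

Run:
```python
from h import *
a=ctrl.capture("scene")["color"][175:335,190:390];b=ctrl.capture("wrist")["color"]
cv2.imwrite("pics/m4.png",np.hstack([cv2.resize(a,(400,320)),cv2.resize(b,(400,320))]))
```

```text
(no output)
```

View pics/m4.png

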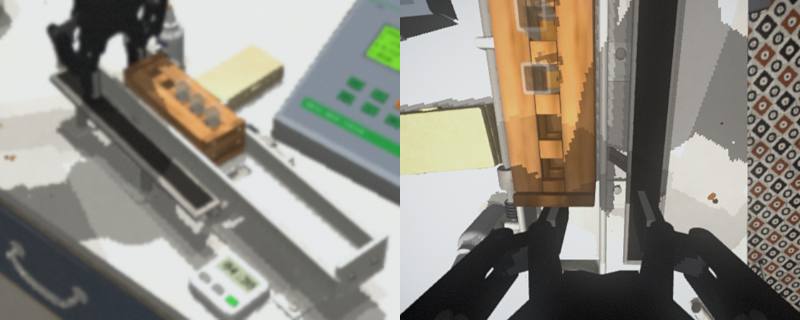

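The bar is down and level, the blade is flush, and one finger is behind the rack with the other on the strip. Pushing on.

Call:
send_rows([
  {"travel": [0.3,0,0.1],"twist": [0,0,0]},
  {"travel": [0.7,0,0.15],"twist": [0,0,0]},
  {"travel": [1.1,0,0.15],"twist": [0,0,0]},
  {"travel": [1.5,0,0.15],"twist": [0,0,0]},
  {"travel": [1.9,0,0.15],"twist": [0,0,0]},
  {"travel": [2.3,0,0.15],"twist": [0,0,0]},
  {"travel": [2.7,0,0.15],"twist": [0,0,0]},
  {"travel": [3.1,0,0.15],"twist": [0,0,0]},
  {"travel": [3.5,0,0.15],"twist": [0,0,0]},
  {"travel": [3.9,0,0.15],"twist": [0,0,0]},
  {"travel": [4.3,0,0.15],"twist": [0,0,0]},
  {"travel": [4.7,0,0.15],"twist": [0,0,0]},
  {"travel": [5.1,0,0.15],"twist": [0,0,0]},
  {"travel": [5.5,0,0.15],"twist": [0,0,0]},
  {"travel": [5.9,0,0.15],"twist": [0,0,0]},
  {"travel": [6.3,0,0.15],"twist": [0,0,0]},
], grip=0.13)

```text
time_s: 5.82
eef_pos: [0.4799, 0.3004, 0.059]
orientation: [-0.628, 0.778, 0.001, 0.009]
ft_force: [1.4, 9.5, 11.6]
gripper_width: 0.0481
grasp_force: 7.0
```

Call:
send_rows([
  {"travel": [0.4,0.1,0],"twist": [0,0,0]},
  {"travel": [0.8,0.1,0],"twist": [0,0,0]},
  {"travel": [1.2,0.2,0],"twist": [0,0,0]},
  {"travel": [1.6,0.2,0],"twist": [0,0,0]},
  {"travel": [2,0.3,0],"twist": [0,0,0]},
  {"travel": [2.4,0.3,0],"twist": [0,0,0]},
  {"travel": [2.8,0.3,0],"twist": [0,0,0]},
  {"travel": [3.2,0.3,0],"twist": [0,0,0]},
  {"travel": [3.6,0.3,0],"twist": [0,0,0]},
  {"travel": [4,0.3,0],"twist": [0,0,0]},
  {"travel": [4.4,0.3,0],"twist": [0,0,0]},
  {"travel": [4.8,0.3,0],"twist": [0,0,0]},
  {"travel": [5.2,0.3,0],"twist": [0,0,0]},
  {"travel": [5.6,0.3,0],"twist": [0,0,0]},
  {"travel": [6,0.3,0],"twist": [0,0,0]},
  {"travel": [6.4,0.3,0],"twist": [0,0,0]},
  {"travel": [6.8,0.3,0],"twist": [0,0,0]},
  {"travel": [7.2,0.3,0],"twist": [0,0,0]},
], grip=0.13)

```text
time_s: 7.32
eef_pos: [0.4627, 0.2307, 0.059]
orientation: [-0.629, 0.778, 0.0, 0.01]
ft_force: [1.9, 9.8, 13.2]
gripper_width: 0.0481
grasp_force: 7.4
```

Call:
send_rows([
  {"travel": [0.4,0,0],"twist": [0,0,0]},
  {"travel": [0.8,0,0],"twist": [0,0,0]},
  {"travel": [1.2,0,0],"twist": [0,0,0]},
  {"travel": [1.6,0,0],"twist": [0,0,0]},
  {"travel": [2,0,0],"twist": [0,0,0]},
  {"travel": [2.3,0,0],"twist": [0,0,0]},
  {"travel": [2.6,0,0],"twist": [0,0,0]},
  {"travel": [2.8,0,0],"twist": [0,0,0]},
  {"travel": [3,0,0],"twist": [0,0,0]},
  {"travel": [3.15,0,0],"twist": [0,0,0]},
  {"travel": [3.3,0,0],"twist": [0,0,0]},
  {"travel": [3.4,0,0],"twist": [0,0,0]},
  {"travel": [3.5,0,0],"twist": [0,0,0]},
  {"travel": [3.6,0,0],"twist": [0,0,0]},
], grip=0.13)

```text
time_s: 8.48
eef_pos: [0.4556, 0.1956, 0.059]
orientation: [-0.629, 0.778, -0.0, 0.01]
ft_force: [2.3, 9.6, 15.4]
gripper_width: 0.0484
grasp_force: 8.1
```

Call:
send_rows([
  {"travel": [0.1,0,0],"twist": [0,0,0]},
  {"travel": [0.2,0,0],"twist": [0,0,0]},
  {"travel": [0.3,0,0],"twist": [0,0,0]},
  {"travel": [0.4,0,0],"twist": [0,0,0]},
  {"travel": [0.5,0,0],"twist": [0,0,0]},
  {"travel": [0.6,0,0],"twist": [0,0,0]},
], grip=0.13)

```text
time_s: 8.98
eef_pos: [0.4543, 0.1897, 0.059]
orientation: [-0.629, 0.778, -0.0, 0.01]
ft_force: [1.4, 10.5, 15.5]
gripper_width: 0.0482
grasp_force: 7.7
```

Call:
send_rows([
  {"travel": [0.1,0,0],"twist": [0,0,0]},
  {"travel": [0.2,0,0],"twist": [0,0,0]},
  {"travel": [0.3,0,0],"twist": [0,0,0]},
  {"travel": [0.3,0,0],"twist": [0,0,0]},
], grip=0.13)

```text
time_s: 9.32
eef_pos: [0.4544, 0.1885, 0.0592]
orientation: [-0.629, 0.777, -0.0, 0.011]
ft_force: [1.7, 15.4, 13.5]
gripper_width: 0.0486
grasp_force: 11.7
```

Run:
```python
from h import *
a=ctrl.capture("scene")["color"][215:335,260:390];b=ctrl.capture("top")["color"][205:265,290:390]
cv2.imwrite("pics/m5.png",np.hstack([cv2.resize(a,(400,370)),cv2.resize(b,(400,370))]))
```

```text
(no output)
```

View pics/m5.png

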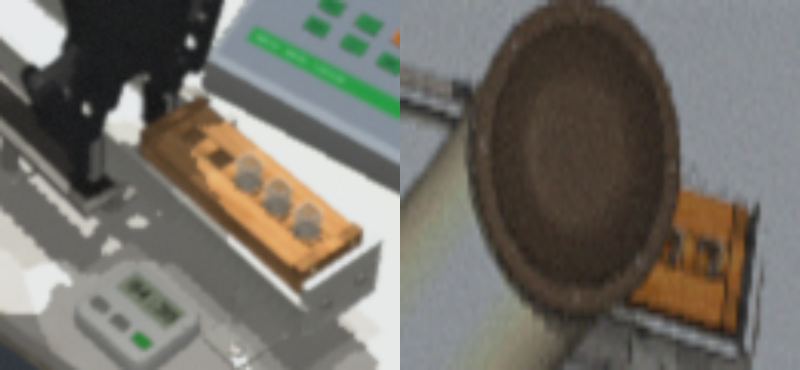

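The rack is against the end plate, at the expected pose (tool y −5 mm) and with the contact force rising. I'll back the finger off with the bar still held down, then raise.

Call:
send_rows([
  {"travel": [-0.3,0,0],"twist": [0,0,0]},
  {"travel": [-0.6,0,0],"twist": [0,0,0]},
  {"travel": [-0.9,0,0],"twist": [0,0,0]},
  {"travel": [-1.3,0,0],"twist": [0,0,0]},
  {"travel": [-1.7,0,0],"twist": [0,0,0]},
  {"travel": [-2.1,0,0],"twist": [0,0,0]},
  {"travel": [-2.5,0,0],"twist": [0,0,0]},
  {"travel": [-2.5,0,0],"twist": [0,0,0]},
], grip=0.13)

```text
time_s: 10.08
eef_pos: [0.452, 0.201, 0.0576]
orientation: [-0.629, 0.778, -0.002, -0.004]
ft_force: [-1.1, -12.8, 27.6]
gripper_width: 0.048
grasp_force: 14.1
```

Call:
send_rows([
  {"travel": [0,0,-0.3],"twist": [0,0,0]},
  {"travel": [0,0,-0.6],"twist": [0,0,0]},
  {"travel": [0,0,-0.9],"twist": [0,0,0]},
  {"travel": [0,0,-1.2],"twist": [0,0,0]},
  {"travel": [0,0,-1.5],"twist": [0,0,0]},
  {"travel": [0,0,-1.8],"twist": [0,0,0]},
  {"travel": [0,0,-2.1],"twist": [0,0,0]},
  {"travel": [0,0,-2.4],"twist": [0,0,0]},
  {"travel": [0,0,-2.7],"twist": [0,0,0]},
  {"travel": [0,0,-3],"twist": [0,0,0]},
  {"travel": [0,0,-3.3],"twist": [0,0,0]},
  {"travel": [0,0,-3.6],"twist": [0,0,0]},
  {"travel": [0,0,-3.9],"twist": [0,0,0]},
  {"travel": [0,0,-4.3],"twist": [0,0,0]},
  {"travel": [0,0,-5],"twist": [0,0,0]},
  {"travel": [0,0,-6.5],"twist": [0,0,0]},
  {"travel": [0,0,-8.5],"twist": [0,0,0]},
  {"travel": [0,0,-10.5],"twist": [0,0,0]},
  {"travel": [0,0,-12.5],"twist": [0,0,0]},
  {"travel": [0,0,-12.5],"twist": [0,0,0]},
], grip=0.13)

```text
time_s: 11.75
eef_pos: [0.4541, 0.2065, 0.1841]
orientation: [-0.628, 0.778, -0.0, 0.004]
ft_force: [0.4, -1.6, 0.3]
gripper_width: 0.048
grasp_force: 0.0
```

Call:
send_rows([
  {"travel": [-2,0,-1],"twist": [0,0,0]},
  {"travel": [-5,0,-2],"twist": [0,0,0]},
  {"travel": [-8,0,-2],"twist": [0,0,0]},
  {"travel": [-11,0,-2],"twist": [0,0,0]},
  {"travel": [-14,0,-2],"twist": [0,0,0]},
  {"travel": [-17,0,-2],"twist": [0,0,0]},
  {"travel": [-19,0,-2],"twist": [0,0,0]},
  {"travel": [-20,0,-2],"twist": [0,0,0]},
  {"travel": [-20,0,-2],"twist": [0,0,0]},
  {"travel": [-20,0,-2],"twist": [0,0,0]},
], grip=0.13)

```text
time_s: 12.58
eef_pos: [0.4942, 0.4, 0.199]
orientation: [-0.628, 0.779, -0.0, -0.001]
ft_force: [-0.4, -0.4, 0.3]
gripper_width: 0.0482
grasp_force: 0.0
```

Run:
```python
from h import *
s=ctrl.read_state();print(s["time_s"],s["ft_force"])
a=ctrl.capture("scene")["color"][175:335,200:400];b=ctrl.capture("top")["color"][200:290,280:390]
cv2.imwrite("pics/m6.png",np.hstack([cv2.resize(a,(400,320)),cv2.resize(b,(400,320))]))
```

```text
12.5833 [-0.44776634 -0.44051015  0.32315547]
```

View pics/m6.png

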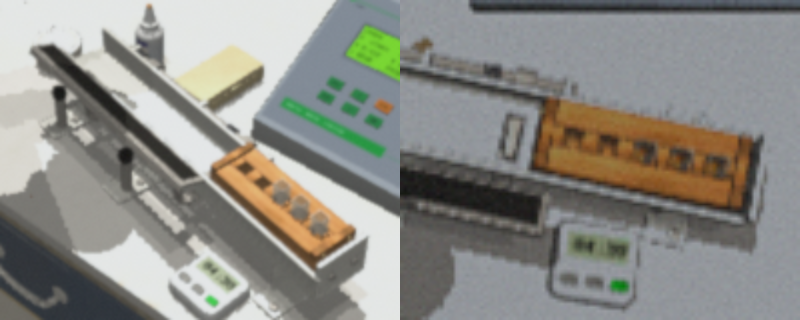

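The rack is home, the bar is up, the gate blade stands at (512,137) in the right half behind the rack, and all three cuvettes are in place.

```bash
python3 -c "
from h import *
c=ctrl.capture('top');hsv=cv2.cvtColor(c['color'],cv2.COLOR_BGR2HSV);m=cv2.inRange(hsv,(5,120,90),(20,255,255));m[:200]=0;m[290:]=0;m[:,:290]=0;m[:,390:]=0
print(ray(c,cv2.boxPoints(cv2.minAreaRect(big(m))),.087).mean(0),lane([[0,-.086,0]]))
print(ctrl.finish_job())"
```

```text
[0.46404464 0.10390075 0.087     ] [[0.46513615 0.10356172 0.        ]]
the job is handed in; nothing more can be done
None
```

The rack is home against the end stop (measured within about 1 mm of its home position), the bar is up with the gate closed behind it, all three cuvettes are in place, and the job was handed in at about 12.6 s.

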